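# Swing the carving board home and lock it

### The job

Get the carving station ready for cutting: push the wooden board round on its black base, keeping it flat on the base and its notch against the steel pivot pin, until its rear edge lies flat along the aluminium fence. Then press the red thumb plate down until the bow clicks and stays down through the board's hand slot, locking the board. Leave the jars on the shelf, the steel tumbler and the tea box alone.

Things in the scene. Friction and masses are not known exactly. Their poses are not given: they have to be found in the camera images.
- station: Fixed carving station. Origin: on the worktop, on the pivot pin's axis; x to the rear (away from the robot at yaw 0), y left, z up. All station measures below are in this frame, mm. Black base plate x -205 to 115, y -165 to 125, top at z 6. Dark lock body behind the fence: x 34 to 70, y -115 to -55, top at z 60
- pivot_pin (a point): Centre of the top of the steel pivot pin: 16 mm diameter, standing at the station's origin to 50 mm above the worktop, with a thin 28 mm cap
- fence_face (a point): Middle of the top edge of the aluminium fence's front face. The face is the station plane x = 13, y -140 to -30; top at z 36
- shelf_edge (a point): Middle of the lower front edge of the fixed wooden shelf over the station: station x -30 to 114, y -170 to 130, underside z 250, top z 264, on two posts at x 98, y -154 and 114. It covers the thumb plate from above: a hand must come in under this edge tilted about 25 to 45 degrees, fingers pointing rearward and down
- board: Loose wooden board 110 x 200 x 18 mm, about 0.3 kg, on the base; U notch 20 wide, 20 deep in its rear (+x) edge takes the pin. Origin: underside, on the pin's axis when the pin touches the notch's end. Own frame, mm: x -98 to 12, y -140 to 60, z 0 to 18. Home: origin on the pin axis, axes parallel to the station's. Starts turned clockwise 0.45 to 0.75 rad, notch 3 to 6 mm short of the pin
- board_slot (a point): Centre, at the top face, of the board's through hand slot (board x -50 to -20, y -120 to -50 mm)
- board_push_edge (a point): Point on the board's front (-x) long edge, 100 mm to the -y side of the notch, half-way up its thickness; board axes. Pushing near mid-length (board y about -40 mm) shoves the notch onto the pin; pushing here then swings the board about the pin to the fence
- latch_pad (a point): Top centre of the red thumb plate (50 along station x, 44 along y, 8 mm thick) on a steel bow. Raised: station x -15, y -85, z 105; moves straight down. The bow is an inverted U of 12 mm bar: rear leg in the lock body; front leg at x -35, y -85, its tip 10 mm above the board's top, goes down through the hand slot only when the board is home
- latch (a joint): Downward travel of the bow in m: 0 raised, 0.026 bottom stop. A spring returns it to 0 unless it is pressed about 23 mm or more, where a pawl clicks in and holds it at about 0.021. The push needed peaks at about 10 N
- spice_a: Glass spice jar with dark lid, 44 x 44 x 105 mm, loose on the shelf above the station, origin at the centre of its underside; leave alone
- spice_b: Glass spice jar with dark lid, 41 x 41 x 105 mm, loose on the shelf above the station, origin at the centre of its underside; leave alone
- tumbler: Steel tumbler, 90 mm in diameter, 132 mm tall, loose on the worktop to the left of the station, origin at the centre of its underside; leave alone
- tea_box: Black tea box, 68 x 131 x 107 mm, loose on the worktop to the right of the station, origin at the centre of its underside; leave alone

How it is judged:
On the way, in this order (a step that is already met when the one before it is completed fails the run):
1. the board lies along the fence, seated on the pin, with the bow still up (angle between the x axis of board and the x axis of station, either way round below 0.05 rad and horizontal distance between board and pivot_pin below 0.006 m and value of joint latch below 0.008 m), for 0.2 s.
2. the bow is pressed down and latched (value of joint latch above 0.0185 m), for 0.2 s.
At the end, for the whole second after the job is handed in: The board lies flat on the base within 0.05 rad of square to the fence, its notch within 6 mm of being seated on the pin, at rest; the bow is held down by its pawl (travel over 18.5 mm) through the board's hand slot, with nothing pressing it (value of joint latch above 0.0185 m and angle between the x axis of board and the x axis of station, either way round below 0.05 rad and horizontal distance between board and pivot_pin below 0.006 m and height (world z) of board below 0.01 m and angle between board's own z axis and vertical below 0.05 rad and linear speed of board below 0.02 m/s); the robot touches nothing.
It fails at once if the board is lifted or tipped off the base (height (world z) of board above 0.025 m or angle between board's own z axis and vertical above 0.2 rad).
It fails at once if the board's notch leaves the pin by more than 35 mm (horizontal distance between board and pivot_pin above 0.035 m).
It fails at once if a jar on the shelf is disturbed (distance of any of spice_a, spice_b from where it was at the start of the episode above 0.02 m).
It fails at once if the tumbler or the tea box is disturbed (distance of any of tumbler, tea_box from where it was at the start of the episode above 0.02 m).
It also fails if it takes over 54 s, if anything falls off the work surface, if the arm or the gripper's body presses on something with over 40 N, if the wrist force passes 120 N, or if a joint passes its speed limit or range.

### The arm

A 7-joint arm with a two-finger parallel gripper is mounted at the origin on a cart in front of the work surface, level with it; the furniture and walls round the work are solid. World frame = base frame: x ahead of the robot, y to its left, z up, the work surface at z = 0. Lengths are in m, angles in rad, forces in N, time in s.
With the tool pointing down it reaches from about 0.35 to 0.9 m from the base axis. Payload 8.1 kg.
Tool frame: the origin (TCP) lies midway between the tips of the shut fingers; the grasp point (between the pads) lies 19 mm behind it (arm.pinch_z is the distance from the TCP to the grasp point, in m); z points along the fingers, y is the direction in which the jaws open and shut (so a half turn about z gives the same grasp; the last joint's range is limited). The gripper opens to 92 mm and grips with 3 to 60 N. Pads are 19 mm wide; open, the fingers measure 130 mm over their backs; the gripper's body (75 mm by 190 mm) begins 47 mm behind the grasp point.
Start: joints at [-1.31, 0.434, 0.025, 1.573, -0.012, 1.134, -0.075], TCP at [0.222, 0.584, 0.227] pointing down, gripper open.
Joint ranges: [-2.62, 2.62], [-0.44, 2.09], [-1.27, 1.32], [0.08, 2.57], [-1.32, 4.46], [0.12, 2], [-2.74, 2.74]. Speed limits (rad/s): [2.22, 2.22, 3.01, 3.01, 3.14, 3.14, 3.14].

### API

Orientations are given as a rotation vector (axis times angle).
In Python, from cell import arm, eyes gives the robot as it stands.
- The arm moves only by the tool apply_moves, never from a script. Its argument "targets" is one flat list of numbers, 5 for each row, row after row: the closure, from 0 (fully open) to 1 (shut), then the shift along the tool's x, y, z each as a share of 40 cm, from -1 to 1, then the turn about the tool's z as a share of pi/2 rad, from -1 to 1. A call has 1 to 20 rows; each row shifts and turns the commanded pose from where the row before left it, along the tool's axes as they then stand; what a row does not reach is not made up. A row lasts 1/8 s, in which the tool goes at most 62.5 mm and 10.7 degrees, less where a joint would pass 70% of its speed; a pose out of reach is approached as far as the arm can. A call with a number of a shift or a turn outside -1 to 1 is refused whole. A call with a gripper value outside its range is refused whole. The fingers move at their own pace and stop on an object; "grip_force" is the grip in N (left out, the last holds). Time passes only in rows, so rows that do not move let the fingers close. It gives the time, the measured TCP pose, the force and the opening at its end, in the units of the state.
- arm.observe(): the state, without advancing time (a new reading comes with each control period).
- eyes.get_image(name): name is "side" or "top"; returns the picture (420x560x3 uint8, red, green, blue); there is no depth.
- eyes.camera_params(name): a dict with "camera_matrix" (3x3 intrinsics, pixels), "distortion" ([k1, k2, p1, p2, k3] as OpenCV has them; the pictures are not rectified), "xyz" and "attitude" of the camera in the world. Camera axes: x right, y down, z forward; pixel columns grow to the right and rows downward; lengths in m; the calibration is good to about 2 mm. A picture is of the moment at which its call begins. camera_params takes no time and is no camera call.
- arm.sign_off(): hands the job in, once; it reports no verdict.
The state is a dict: "clock": time; "joints": joint angles; "dq": joint speeds; "joint_efforts": joint torques, N m; "position": TCP position; "ee_rot": TCP orientation; "force": force on the tool from outside, world axes, zero at the start; "ft_torque": the same for the moment, N m; "width": opening from 0.0 (shut) to 1.0 (fully open).
Only numpy, scipy, OpenCV 4.12 (cv2) and the standard library are available. Lean on these libraries where they do the work, as an engineer would, in place of code of your own. Each camera call takes 0.05 s, during which the arm holds its last target.

## Working session

There is one attempt and no reset: what is moved stays moved. The work goes in short steps, Python scripts to look and compute and a tool call to move; the robot and the scene stay as the last step left them, time stands still between calls to the robot, and variables do not carry over. Pictures are saved under pics/ and viewed, and the job is handed in when it is done.

Besides the shell and the picture viewer there is one more tool, called after "Emit:" as name(argument=value, ...) on one line, values as JSON. apply_moves: Moves the arm, as the interface text tells. Its arguments: {"type":"object","properties":{"targets":{"type":"array"},"grip_force":{"type":"number"}},"required":["targets"]}

```bash
mkdir -p pics; ls
python3 - <<'E'
from cell import arm, eyes
import cv2,numpy as np
np.set_printoptions(precision=4,suppress=True)
s=arm.observe(); print(s)
for n in("side","top"):
    im=eyes.get_image(n); cv2.imwrite(f"pics/{n}0.png",im[:,:,::-1]); print(n,eyes.camera_params(n))
E
```

```text
pics
{'clock': 0.0, 'joints': array([-1.3096,  0.4352,  0.025 ,  1.5741, -0.0116,  1.134 , -0.0751]), 'dq': array([-0.0009, -0.0003, -0.0002, -0.0006, -0.0004, -0.0015, -0.0006]), 'joint_efforts': array([ -0.0004, -66.7855,   0.9846, -31.4457,  -0.0606,   0.0429,
         0.0002]), 'position': array([0.2223, 0.5836, 0.226 ]), 'ee_rot': array([-0.5685, -3.0896,  0.0024]), 'force': array([-0.1992,  0.5956, -0.2153]), 'ft_torque': array([-0.0117,  0.0129,  0.0046]), 'width': 1.0006288174365576}
side {'camera_matrix': array([[406.2593,   0.    , 284.7279],
       [  0.    , 406.2593, 209.7136],
       [  0.    ,   0.    ,   1.    ]]), 'distortion': array([-0.0061,  0.    ,  0.    ,  0.    ,  0.    ]), 'xyz': array([-0.0295, -0.2703,  0.9034]), 'attitude': array([-2.0047,  1.4183, -0.5493])}
top {'camera_matrix': array([[415.8846,   0.    , 277.5162],
       [  0.    , 415.8846, 202.6563],
       [  0.    ,   0.    ,   1.    ]]), 'distortion': array([-0.0157,  0.    ,  0.    ,  0.    ,  0.    ]), 'xyz': array([ 0.2507, -0.0016,  1.1532]), 'attitude': array([-2.0197,  2.0608, -0.3574])}
```

View pics/side0.png

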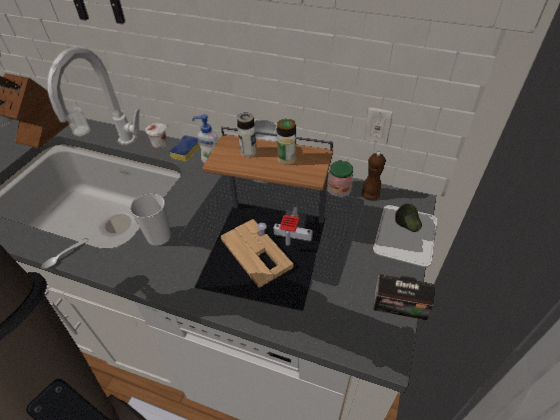

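View pics/top0.png

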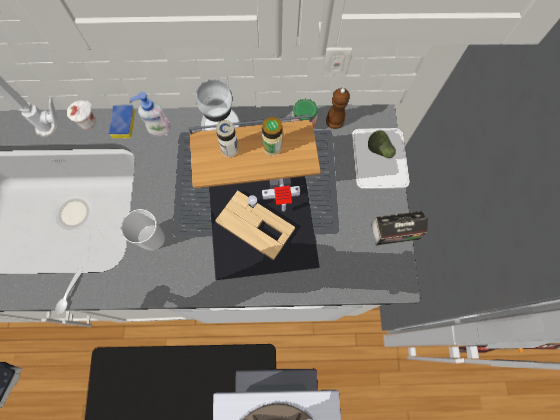

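Run:
```python
from cell import arm, eyes
import cv2
print([a for a in dir(arm) if a[0]!='_'],[a for a in dir(eyes) if a[0]!='_'])
a=cv2.imread('pics/side0.png')[120:310,190:350]; cv2.imwrite('pics/side0c.png',cv2.resize(a,None,fx=3.15,fy=3.15,interpolation=cv2.INTER_CUBIC))
b=cv2.imread('pics/top0.png')[110:290,180:340]; cv2.imwrite('pics/top0c.png',cv2.resize(b,None,fx=3.3,fy=3.3,interpolation=cv2.INTER_CUBIC))
```

```text
['PlanningError', 'observe', 'pinch_z', 'sign_off'] ['camera_params', 'get_image']
```

View pics/side0c.png

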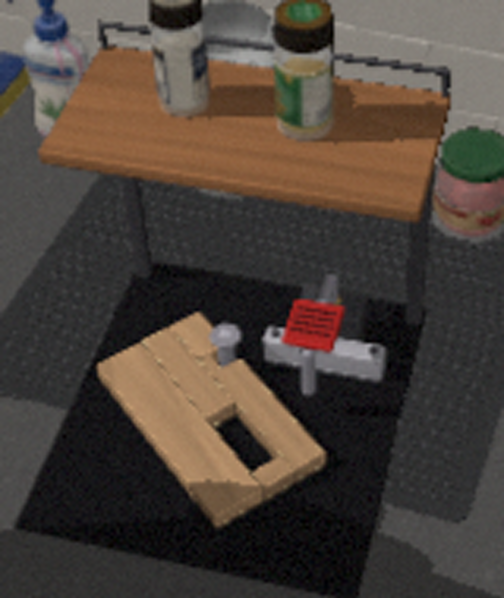

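View pics/top0c.png

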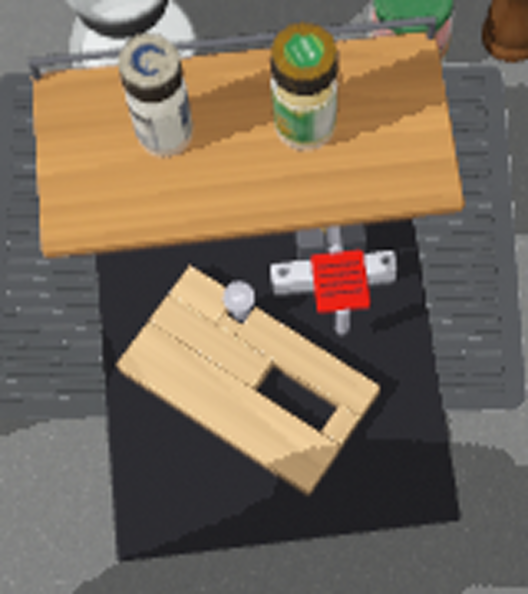

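```bash
cat > h.py <<'E'
import numpy as np, cv2
from cell import arm, eyes
from scipy.spatial.transform import Rotation as R
from scipy.optimize import least_squares
np.set_printoptions(precision=4,suppress=True)
def proj(n,P):
    c=eyes.camera_params(n); Rc=R.from_rotvec(c['attitude']).as_matrix()
    p=(np.atleast_2d(P)-c['xyz'])@Rc
    return cv2.projectPoints(p,np.zeros(3),np.zeros(3),c['camera_matrix'],c['distortion'])[0][:,0]
def tf(s,P,z0=0):
    P=np.atleast_2d(P)/1000.; c,si=np.cos(s[2]),np.sin(s[2])
    return np.c_[s[0]+c*P[:,0]-si*P[:,1], s[1]+si*P[:,0]+c*P[:,1], P[:,2]+z0]
def full(n,px):
    o,s=((190,120),3.15) if n=='side' else ((180,110),3.3)
    return (np.array(px,float)+.5)/s-.5+o
E
cat > fit.py <<'E'
from h import *
S={'top':[((-205,125,6),(120,560)),((-205,-165,6),(459,519)),((0,0,50),(239,298)),((10,-63,105),(314,256)),((10,-107,105),(361,250)),((-40,-107,105),(370,305)),((-40,-63,105),(319,312)),((-30,130,250),(43,257)),((-30,-170,250),(462,213))],
'side':[((-205,125,6),(17,526)),((115,125,6),(150,265)),((0,0,50),(226,332)),((10,-63,105),(297,299)),((10,-107,105),(344,306)),((-40,-107,105),(332,350)),((-40,-63,105),(283,342)),((-30,130,250),(41,160)),((-30,-170,250),(416,215))]}
B={'top':[((12,60,18),(190,265)),((12,-140,18),(379,385)),((-98,-140,18),(309,491)),((-98,60,18),(120,365))],
'side':[((12,60,18),(198,313)),((12,-140,18),(325,458)),((-98,-140,18),(218,514)),((-98,60,18),(98,365))]}
def fit(D,x0,z0=0):
    f=lambda s:np.concatenate([(proj(n,tf(s,[d[0] for d in D[n]],z0))-full(n,[d[1] for d in D[n]])).ravel() for n in D])
    r=least_squares(f,x0,loss='soft_l1'); print(r.x,np.round(f(r.x).reshape(-1,2),1).tolist()); return r.x
s=fit(S,[.55,0,0]); b=fit(B,[.55,0,-.6],.006)
print('rel yaw',b[2]-s[2]); c,si=np.cos(s[2]),np.sin(s[2]); d=(b-s)[:2]; print('off in station mm',1000*np.array([c*d[0]+si*d[1],-si*d[0]+c*d[1]]))
np.save('s.npy',s);np.save('b.npy',b)
E
python3 fit.py
```

```text
[0.6508 0.0574 0.0967] [[-1.2, 0.3], [0.5, 0.5], [-0.0, -0.4], [-1.0, -0.6], [0.8, -0.5], [0.5, 0.1], [-0.4, -0.2], [0.5, 0.9], [0.8, 0.6], [-1.3, -0.6], [-3.0, -2.8], [-0.0, 0.6], [-0.2, -1.1], [0.9, -0.5], [0.4, -0.6], [-0.5, -1.1], [-0.2, 0.9], [1.4, 3.0]]
[ 0.6463  0.0591 -0.6059] [[0.1, 0.1], [0.7, 0.3], [0.2, 0.3], [-1.1, -0.1], [0.5, -0.8], [0.5, -1.9], [-0.3, 1.0], [-0.6, -0.3]]
rel yaw -0.7026456281035356
off in station mm [-4.3225  2.1527]
```

```bash
cat >> h.py <<'E'
def wrap(a): return (a+np.pi)%(2*np.pi)-np.pi
def go(x,y,z,h):  # h: heading of tool -x axis, world
    o=arm.observe(); M=R.from_rotvec(o['ee_rot']).as_matrix(); p=o['position']
    hd=np.arctan2(-M[1,0],-M[0,0]); t=-wrap(h-hd)   # turn about tool z (down)
    M2=M@R.from_rotvec([0,0,t]).as_matrix(); d=np.array([x,y,z])-p
    print('pos',p,'head',round(hd,4),'tilt',np.round(M[:,2],3),'F',o['force'],'w',round(o['width'],3),'t',o['clock'])
    print('turn share',round(t/(np.pi/2),4),'shift share (after turn)',M2.T@d/.4,'(before)',M.T@d/.4)
def bpt(px,py,pose): return tf(pose,[(px,py,0)])[0][:2]
E
python3 - <<'E'
from h import *
b=np.load('b.npy'); s=np.load('s.npy')
x,y=bpt(-98-9.5-25,-40,b); print(x,y); go(x,y,.15,b[2]); x,y=bpt(-98-9.5,-100,s);print(x,y)
E
```

```text
0.5146289654074679 0.10173201041428251
pos [0.2223 0.5837 0.226 ] head -0.3639 tilt [-0.    -0.001 -1.   ] F [ 0.244  -0.4165 -0.4257] w 0.996 t 0.1
turn share 0.1541 shift share (after turn) [-1.2869 -0.5738  0.1914] (before) [-1.1118 -0.8655  0.1914]
0.5534889082537869 -0.0524904277881882
```

Emit:
apply_moves(targets=[1, 0, 0, 0, 0.077, 1, 0, 0, 0, 0.077, 1, -0.092, -0.041, 0, 0, 1, -0.092, -0.041, 0, 0, 1, -0.092, -0.041, 0, 0, 1, -0.092, -0.041, 0, 0, 1, -0.092, -0.041, 0, 0, 1, -0.092, -0.041, 0, 0, 1, -0.092, -0.041, 0, 0, 1, -0.092, -0.041, 0, 0, 1, -0.092, -0.041, 0, 0, 1, -0.092, -0.041, 0, 0, 1, -0.092, -0.041, 0, 0, 1, -0.092, -0.041, 0, 0, 1, -0.092, -0.041, 0, 0, 1, -0.092, -0.041, 0, 0], grip_force=20)

```text
clock: 2.1
position: [0.5155, 0.1008, 0.2265]
ee_rot: [-0.937, -2.998, 0.0]
force: [0.2, 1.2, -0.4]
width: 0.003
```

Run:
```python
from h import *
b=np.load('b.npy')
x,y=bpt(-98-9.5-25,-40,b)
for n in("side","top"):
    im=eyes.get_image(n); cv2.imwrite(f"pics/{n}1.png",im[:,:,::-1])
go(x,y,.014,b[2])
```

```text
pos [0.5169 0.0971 0.2267] head -0.6122 tilt [ 0.001 -0.002 -1.   ] F [-0.3734 -0.29   -0.4608] w 0.006 t 2.2
turn share -0.004 shift share (after turn) [0.0123 0.0069 0.5316] (before) [0.0123 0.0069 0.5316]
```

View pics/side1.png

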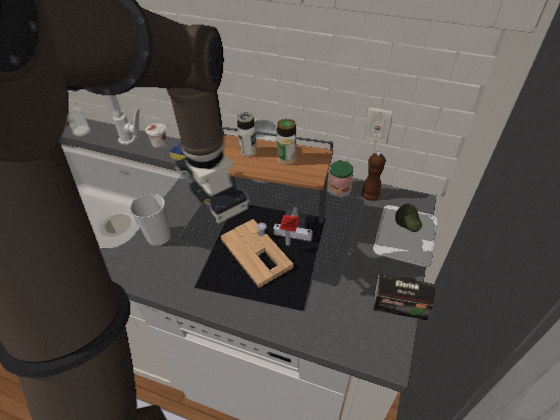

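View pics/top1.png

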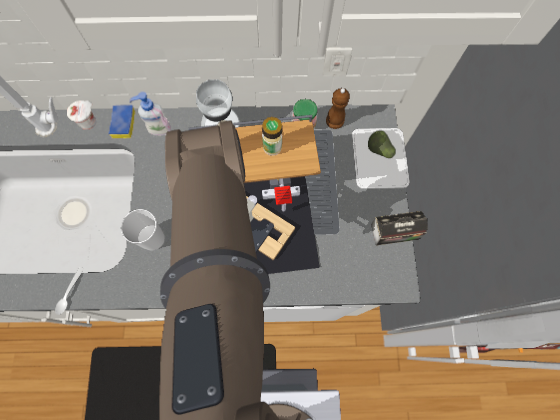

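Run:
```python
from h import *
import cv2
print(arm.observe()['joints'])
s=np.load('s.npy')
def ray(n,px,z):
    c=eyes.camera_params(n); Rc=R.from_rotvec(c['attitude']).as_matrix()
    u=cv2.undistortPoints(np.array([[px]],float),c['camera_matrix'],c['distortion'])[0,0]
    d=Rc@np.array([u[0],u[1],1]); return c['xyz']+d*(z-c['xyz'][2])/d[2]
for z in(.4,.5,.6,.7): print(z,[ray('top',p,z)[:2] for p in((205,122),(237,190),(170,190))])
# project tool axis points in side
p=arm.observe()['position']
for h in (0,.066,.1,.15,.2,.25,.3,.35,.4,.5): print(h,proj('side',p+[0,0,h]),proj('top',p+[0,0,h]))
a=cv2.imread('pics/side1.png')[0:240,140:300]; cv2.imwrite('pics/side1c.png',cv2.resize(a,None,fx=2.5,fy=2.5,interpolation=cv2.INTER_CUBIC))
```

```text
[-0.548   0.2746  0.3281  1.8342 -0.0983  1.0485  0.7763]
0.4 [array([0.6958, 0.1357]), array([0.5441, 0.0679]), array([0.5466, 0.198 ])]
0.5 [array([0.6367, 0.1175]), array([0.5052, 0.0587]), array([0.5074, 0.1715])]
0.6 [array([0.5776, 0.0992]), array([0.4662, 0.0495]), array([0.4681, 0.145 ])]
0.7 [array([0.5185, 0.081 ]), array([0.4272, 0.0402]), array([0.4288, 0.1185])]
0 [[219.0689 212.0167]] [[230.7996 228.3292]]
0.066 [[215.0657 191.2504]] [[227.6896 219.9423]]
0.1 [[212.8308 179.6519]] [[225.9136 215.1517]]
0.15 [[209.3031 161.3371]] [[223.0499 207.4261]]
0.2 [[205.4536 141.3414]] [[219.8378 198.758 ]]
0.25 [[201.2365 119.4246]] [[216.2095 188.9642]]
0.3 [[196.5972  95.2984]] [[212.079  177.8109]]
0.35 [[191.4695  68.615 ]] [[207.3345 164.995 ]]
0.4 [[185.7732  38.9502]] [[201.8288 150.1164]]
0.5 [[172.2557 -31.539 ]] [[187.6662 111.8114]]
```

View pics/side1c.png

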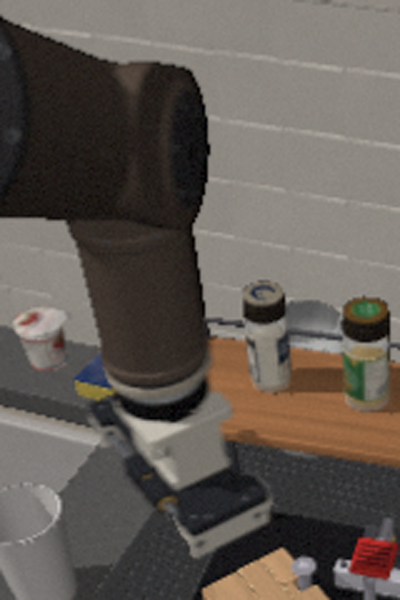

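Run:
```python
from h import *
o=arm.observe(); M=R.from_rotvec(o['ee_rot']).as_matrix(); p=o['position']
im=cv2.imread('pics/side1.png'); k=4
a=cv2.resize(im[90:240,150:300],None,fx=k,fy=k,interpolation=cv2.INTER_CUBIC)
def box(hx,hy,z0,z1,col):
    P=np.array([(x,y,z) for z in(z0,z1) for x,y in((-hx,-hy),(hx,-hy),(hx,hy),(-hx,hy))])
    q=((proj('side',P@M.T+p)-[150,90]+.5)*k-.5).astype(int)
    for i in range(4):
        for u,v in((i,(i+1)%4),(4+i,4+(i+1)%4),(i,i+4)): cv2.line(a,tuple(map(int,q[u])),tuple(map(int,q[v])),col,1)
box(.0095,.019,-.066,0,(0,255,0)); box(.0375,.095,-.12,-.066,(0,0,255))
cv2.imwrite('pics/ov1.png',a)
```

```text
(no output)
```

View pics/ov1.png

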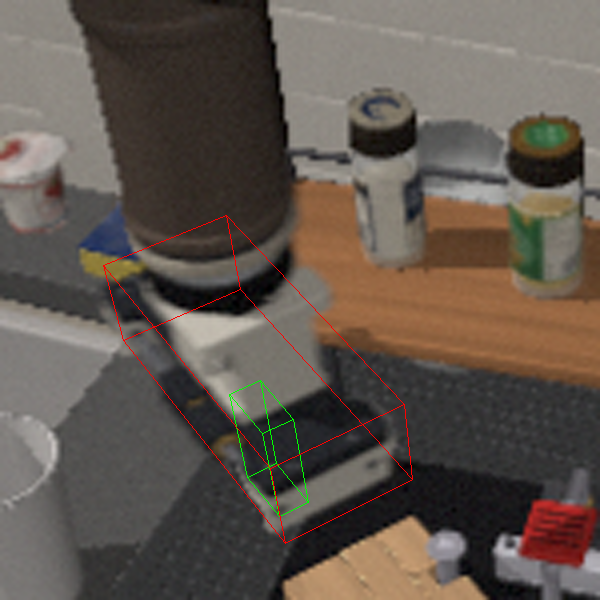

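Emit:
apply_moves(targets=[1, 0.012, 0.007, 0.1, 0, 1, 0, 0, 0.1, 0, 1, 0, 0, 0.1, 0, 1, 0, 0, 0.1, 0, 1, 0, 0, 0.08, 0, 1, 0, 0, 0.05, 0, 1, 0, 0, 0, 0])

```text
clock: 3.08
position: [0.5113, 0.1073, 0.0134]
ee_rot: [-0.935, -2.996, 0.003]
force: [0.6, 0.2, 0.1]
width: 0.005
```

Run:
```python
from h import *
b=np.load('b.npy')
im=eyes.get_image('side'); cv2.imwrite(f"pics/side2.png",cv2.resize(im[150:310,170:320,::-1],None,fx=3.5,fy=3.5,interpolation=cv2.INTER_CUBIC))
x,y=bpt(-98-9.5,-40,b);go(x,y,.014,b[2])
```

```text
pos [0.5122 0.1073 0.0144] head -0.6054 tilt [-0.002 -0.    -1.   ] F [-0.1967 -0.4972  0.2019] w 0.009 t 3.125
turn share 0.0003 shift share (after turn) [-0.0755 -0.008   0.001 ] (before) [-0.0755 -0.0081  0.001 ]
```

View pics/side2.png

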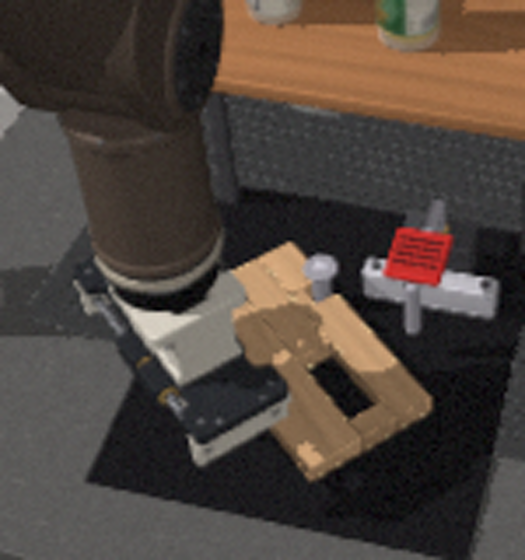

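Emit:
apply_moves(targets=[1, -0.025, -0.008, 0, 0, 1, -0.025, 0, 0, 0, 1, -0.01, 0, 0, 0, 1, -0.007, 0, 0, 0, 1, -0.007, 0, 0, 0, 1, 0, 0, 0, 0])

```text
clock: 3.88
position: [0.5352, 0.0877, 0.0147]
ee_rot: [-0.937, -2.998, -0.0]
force: [-0.2, -0.7, 0.3]
width: 0.006
```

Emit:
apply_moves(targets=[1, -0.006, 0, 0, 0, 1, 0, 0, 0, 0])

```text
clock: 4.12
position: [0.5372, 0.0862, 0.0146]
ee_rot: [-0.937, -2.998, 0.0]
force: [-0.8, 0.6, 0.0]
width: 0.006
```

Emit:
apply_moves(targets=[1, -0.005, 0, 0, 0, 1, 0, 0, 0, 0])

```text
clock: 4.38
position: [0.5385, 0.0852, 0.0146]
ee_rot: [-0.937, -2.998, 0.0]
force: [-3.9, 1.7, 0.5]
width: 0.004
```

Run:
```python
from h import *
b=np.load('b.npy');s=np.load('s.npy')
im=eyes.get_image('side'); cv2.imwrite(f"pics/side3.png",cv2.resize(im[150:310,170:320,::-1],None,fx=3.5,fy=3.5,interpolation=cv2.INTER_CUBIC))
x,y=bpt(-98-9.5,-40,b);go(x,y,.014,b[2])
sb=np.array([s[0],s[1],b[2]]);x,y=bpt(-98-9.5,-40,sb);go(x,y,.014,b[2])
```

```text
pos [0.5385 0.0851 0.0146] head -0.6056 tilt [-0.001  0.    -1.   ] F [-3.461   2.179   1.8846] w 0.004 t 4.425
turn share 0.0002 shift share (after turn) [0.0103 0.0001 0.0015] (before) [0.0103 0.0001 0.0015]
pos [0.5385 0.0851 0.0146] head -0.6056 tilt [-0.001  0.    -1.   ] F [-3.461   2.179   1.8846] w 0.004 t 4.425
turn share 0.0002 shift share (after turn) [-0.0015  0.003   0.0015] (before) [-0.0015  0.003   0.0015]
```

View pics/side3.png

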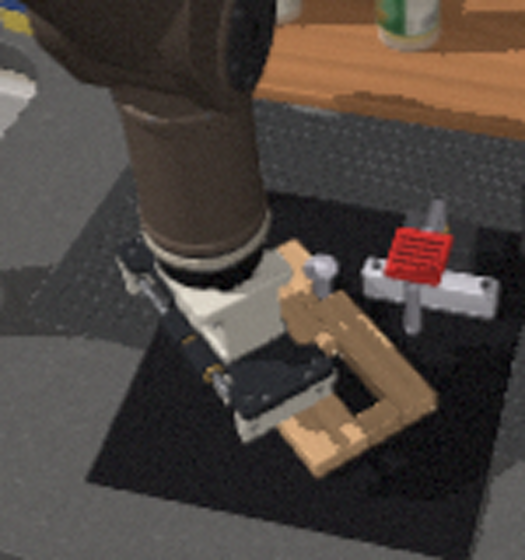

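Emit:
apply_moves(targets=[1, 0.0125, 0, 0, 0, 1, 0, -0.05, 0, 0, 1, 0, -0.05, 0, 0, 1, 0, -0.05, 0, 0, 1, -0.012, 0, 0, 0, 1, 0, 0, 0, 0])

```text
clock: 5.18
position: [0.5052, 0.0355, 0.0149]
ee_rot: [0.938, 2.998, 0.001]
force: [-0.7, 0.2, 0.6]
width: 0.004
```

Emit:
apply_moves(targets=[1, -0.004, 0, 0, 0, 1, -0.0128, -0.0131, 0, -0.0318, 1, -0.0128, -0.0131, 0, -0.0318, 1, 0, 0, 0, 0])

```text
clock: 5.68
position: [0.5094, 0.0206, 0.0147]
ee_rot: [0.787, 3.041, 0.0]
force: [-0.3, 0.3, 1.2]
width: 0.007
```

Run:
```python
from h import *
b=np.load('b.npy');s=np.load('s.npy')
im=eyes.get_image('side'); cv2.imwrite(f"pics/side4.png",cv2.resize(im[150:310,170:320,::-1],None,fx=3.5,fy=3.5,interpolation=cv2.INTER_CUBIC))
sb=np.array([s[0],s[1],b[2]+.1]);x,y=bpt(-98-9.5,-100,sb);go(x,y,.014,sb[2])
```

```text
pos [0.5093 0.0208 0.0147] head -0.5068 tilt [ 0.001  0.    -1.   ] F [0.9662 0.0068 0.5789] w 0.004 t 5.725
turn share -0.0006 shift share (after turn) [0.0036 0.0014 0.0018] (before) [0.0036 0.0014 0.0018]
```

View pics/side4.png

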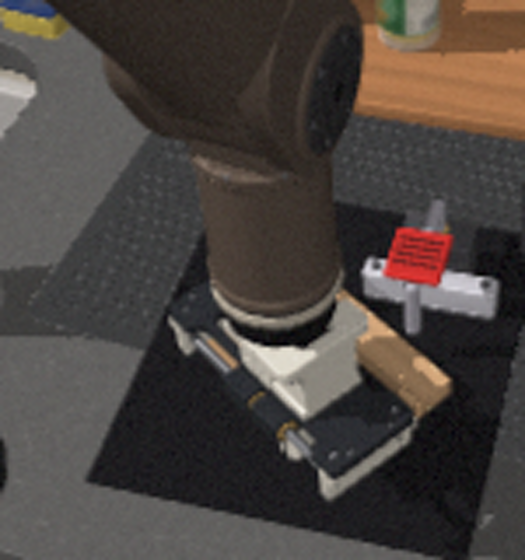

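Emit:
apply_moves(targets=[1, -0.0128, -0.0131, 0, -0.0318, 1, -0.0128, -0.0131, 0, -0.0318, 1, -0.0128, -0.0131, 0, -0.0318, 1, -0.0128, -0.0131, 0, -0.0318, 1, -0.0128, -0.0131, 0, -0.0318, 1, -0.0128, -0.0131, 0, -0.0318, 1, -0.0128, -0.0131, 0, -0.0318, 1, -0.0128, -0.0131, 0, -0.0318, 1, 0, 0, 0, 0])

```text
clock: 6.85
position: [0.5341, -0.032, 0.0147]
ee_rot: [0.169, 3.137, 0.0]
force: [0.9, 0.1, 0.3]
width: 0.006
```

Run:
```python
from h import *
b=np.load('b.npy');s=np.load('s.npy')
for n in('side','top'):
    im=eyes.get_image(n); cv2.imwrite(f"pics/{n}5.png",im[:,:,::-1])
sb=np.array([s[0],s[1],b[2]+.5]);x,y=bpt(-98-9.5,-100,sb);go(x,y,.014,sb[2])
```

```text
pos [ 0.5338 -0.0316  0.0147] head -0.1077 tilt [ 0.  0. -1.] F [ 0.8876 -0.5385 -0.0142] w 0.002 t 6.95
turn share -0.0011 shift share (after turn) [0.0014 0.0022 0.0017] (before) [0.0015 0.0022 0.0017]
```

View pics/side5.png

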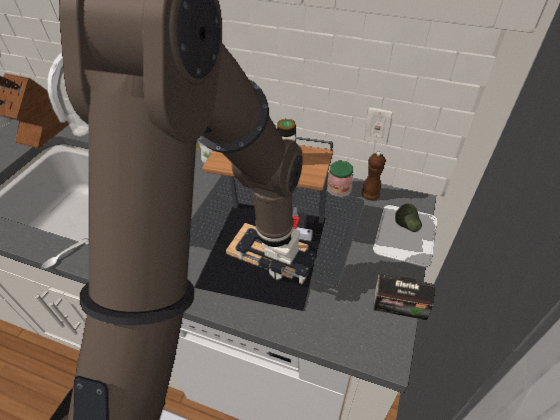

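View pics/top5.png

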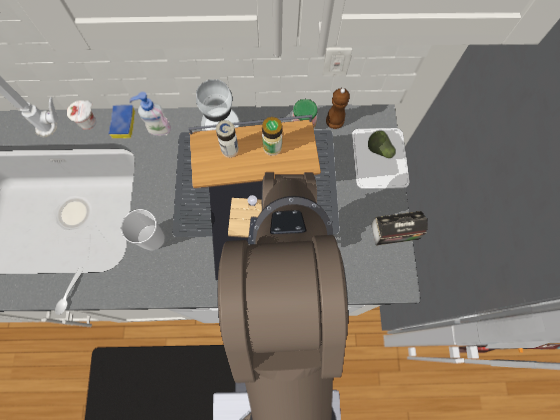

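Emit:
apply_moves(targets=[1, -0.0128, -0.0131, 0, -0.0318, 1, -0.0128, -0.0131, 0, -0.0318, 1, -0.0128, -0.0131, 0, -0.0318, 1, 0, 0, 0, 0])

```text
clock: 7.45
position: [0.5483, -0.0485, 0.0147]
ee_rot: [-0.066, 3.141, 0.0]
force: [0.4, 0.1, 0.1]
width: -0.001
```

Emit:
apply_moves(targets=[1, -0.0051, -0.0053, 0, -0.0127, 1, -0.0051, -0.0053, 0, -0.0127, 1, 0, 0, 0, 0])

```text
clock: 7.82
position: [0.5526, -0.0527, 0.0147]
ee_rot: [-0.131, 3.139, -0.0]
force: [-0.8, -0.2, 0.4]
width: 0.006
```

Emit:
apply_moves(targets=[1, -0.004, 0, 0, -0.006, 1, 0, 0, 0, 0])

```text
clock: 8.07
position: [0.5531, -0.053, 0.0146]
ee_rot: [0.145, -3.137, 0.0]
force: [-5.1, -2.2, 3.2]
width: 0.011
```

Run:
```python
from h import *
b=np.load('b.npy');s=np.load('s.npy')
for n in('side','top'):
    im=eyes.get_image(n); cv2.imwrite(f"pics/{n}6.png",cv2.resize(im[150:310,190:340,::-1],None,fx=3.5,fy=3.5,interpolation=cv2.INTER_CUBIC))
x,y=bpt(-98-9.5,-100,s);go(x,y,.014,s[2])
```

```text
pos [ 0.5531 -0.053   0.0145] head 0.0923 tilt [-0.002 -0.    -1.   ] F [-4.4697 -1.5643  2.0598] w 0.007 t 8.175
turn share -0.0028 shift share (after turn) [-0.001   0.0011  0.0014] (before) [-0.001   0.0011  0.0014]
```

View pics/side6.png

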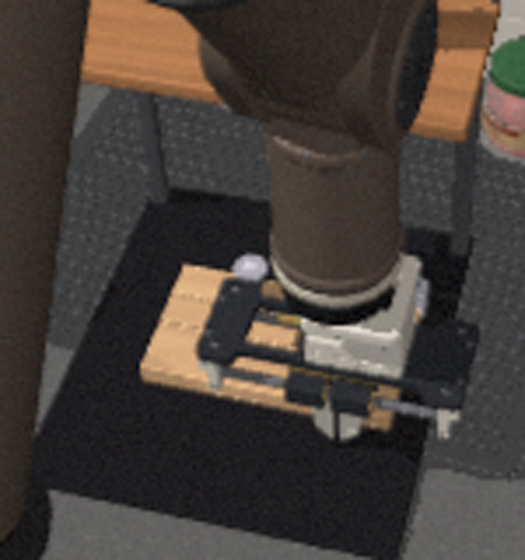

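View pics/top6.png

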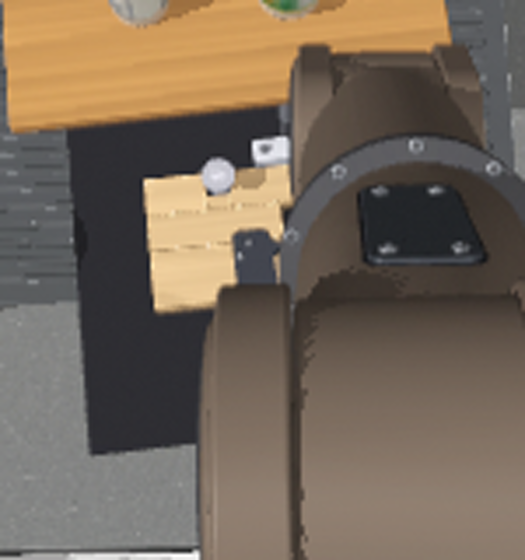

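Emit:
apply_moves(targets=[1, -0.003, 0, 0, 0, 1, 0, 0, 0, 0])

```text
clock: 8.43
position: [0.5537, -0.0533, 0.0144]
ee_rot: [0.144, -3.135, 0.001]
force: [-6.1, -2.9, 3.6]
width: 0.006
```

Emit:
apply_moves(targets=[1, 0.03, 0, 0, 0, 1, 0.1, 0, 0, 0, 1, 0.08, 0, -0.1, 0, 1, 0, 0, -0.12, 0, 1, 0, 0, -0.12, 0, 1, 0, 0, -0.05, 0, 1, 0, 0, 0, 0])

```text
clock: 9.3
position: [0.4729, -0.0599, 0.1724]
ee_rot: [-0.146, 3.133, -0.0]
force: [0.6, 0.1, -0.5]
width: 0.007
```

Run:
```python
from h import *
s=np.load('s.npy')
for n in('side','top'):
    im=eyes.get_image(n); cv2.imwrite(f"pics/{n}7.png",cv2.resize(im[130:310,180:340,::-1],None,fx=3.3,fy=3.3,interpolation=cv2.INTER_CUBIC))
x,y=bpt(-200,-85,s);go(x,y,.175,s[2]+np.pi/2);go(x,y,.175,s[2]-np.pi/2); print(arm.observe()['joints'])
```

```text
pos [ 0.4713 -0.06    0.1702] head 0.0932 tilt [ 0.  0. -1.] F [0.246  0.0621 0.4991] w 0.009 t 9.4
turn share -1.0023 shift share (after turn) [-0.0362  0.025  -0.0119] (before) [ 0.0251  0.0361 -0.0119]
pos [ 0.4713 -0.06    0.1702] head 0.0932 tilt [ 0.  0. -1.] F [0.246  0.0621 0.4991] w 0.009 t 9.4
turn share 0.9977 shift share (after turn) [ 0.0362 -0.025  -0.0119] (before) [ 0.0251  0.0361 -0.0119]
[-0.0034  0.2551  0.0214  2.0023 -0.0072  0.884   1.6858]
```

View pics/side7.png

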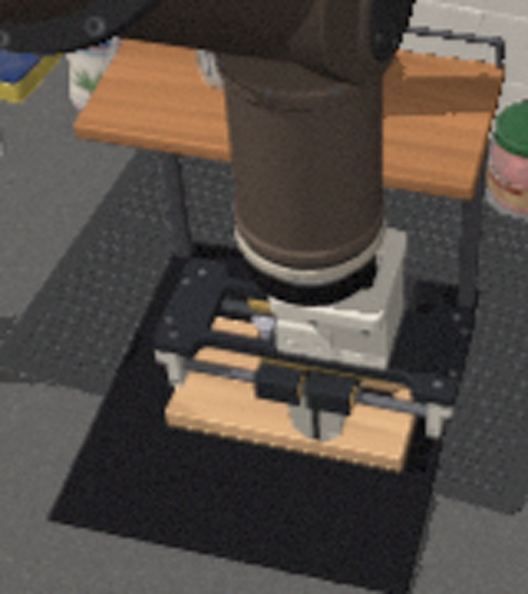

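View pics/top7.png

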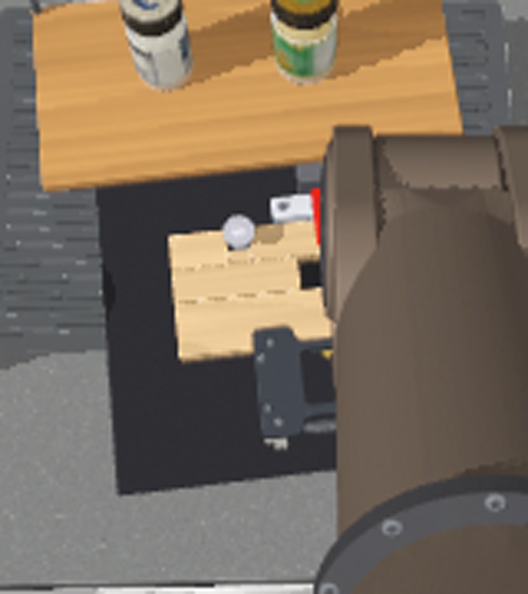

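Emit:
apply_moves(targets=[0, 0.025, 0.036, -0.012, 0, 0, 0, 0, 0, 0.1, 0, 0, 0, 0, 0.1, 0, 0, 0, 0, 0.1, 0, 0, 0, 0, 0.1, 0, 0, 0, 0, 0.1, 0, 0, 0, 0, 0.1, 0, 0, 0, 0, 0.1, 0, 0, 0, 0, 0.1, 0, 0, 0, 0, 0.1, 0, 0, 0, 0, 0.1, 0, 0, 0, 0, 0])

```text
clock: 10.9
position: [0.4593, -0.0458, 0.1749]
ee_rot: [-2.113, -2.323, 0.002]
force: [-0.9, 0.4, -0.0]
width: 1.005
```

Run:
```python
from h import *
s=np.load('s.npy')
for n in('side','top'):
    im=eyes.get_image(n); cv2.imwrite(f"pics/{n}8.png",cv2.resize(im[110:300,180:350,::-1],None,fx=3.1,fy=3.1,interpolation=cv2.INTER_CUBIC))
x,y=bpt(-150,-85,s);go(x,y,.118,s[2]-np.pi/2); print(arm.observe()['joints'])
```

```text
pos [ 0.4597 -0.0461  0.1751] head -1.4735 tilt [-0.001  0.    -1.   ] F [-0.3486 -0.0127 -0.4173] w 0.997 t 11.0
turn share 0.0004 shift share (after turn) [-0.001   0.1258  0.1427] (before) [-0.001   0.1258  0.1427]
[-0.2506  0.2269  0.2821  2.0402 -0.0811  0.8858  0.1733]
```

View pics/side8.png

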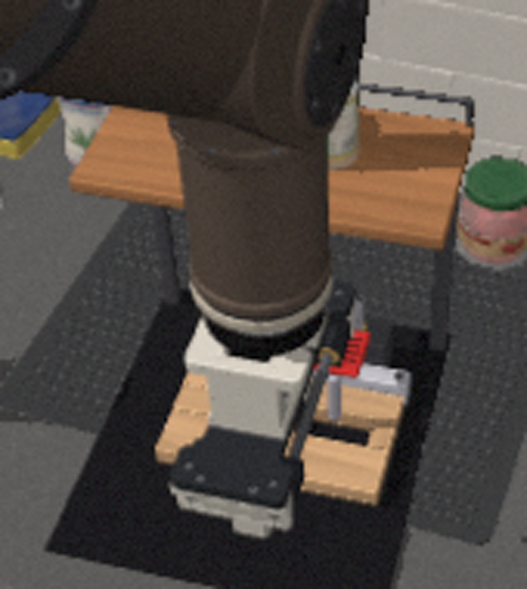

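View pics/top8.png

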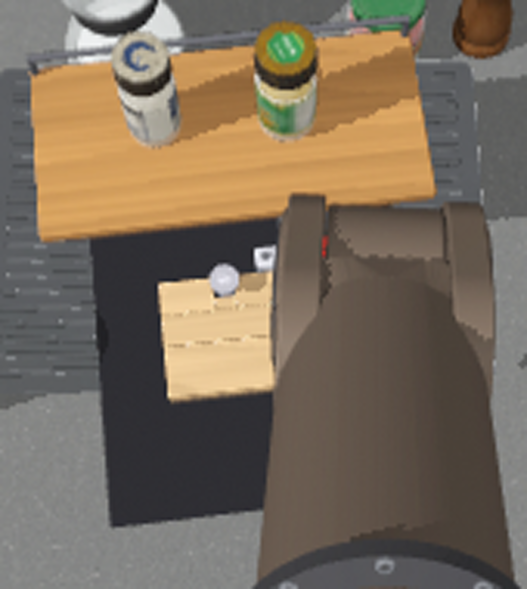

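Run:
```python
from h import *
s=np.load('s.npy')
D={'top':[((12,60,18),(158,284)),((-98,60,18),(170,400))],'side':[((-98,60,18),(157,452)),((-98,-140,18),(379,490)),((12,-140,18),(410,394))]}
f=lambda b:np.concatenate([(proj(n,tf(b,[d[0] for d in D[n]],.006))-((np.array([d[1] for d in D[n]])+.5)/3.1-.5+[180,110])).ravel() for n in D])
r=least_squares(f,s,loss='soft_l1');print(r.x-s,np.round(f(r.x),1)); print(np.round(f(s),1))
```

```text
[-0.0007  0.0018  0.0181] [ 0.1  0.3  0.1 -0.4 -0.1 -0.5  0.7  0.5 -1.5 -0. ]
[ 0.8 -0.3  0.1 -0.9  0.1 -0.9  0.6  1.1 -0.9  0.6]
```

Emit:
apply_moves(targets=[0, -0.001, 0.02, 0.07, 0, 0, 0, 0.03, 0.072, 0, 0, 0, 0.06, 0, 0, 0, 0, 0.05, 0, 0, 0, 0, 0.05, 0, 0, 0, 0, 0, 0, 0])

```text
clock: 11.75
position: [0.5448, -0.0389, 0.1184]
ee_rot: [2.112, 2.325, 0.0]
force: [-0.5, -0.4, -0.2]
width: 1.002
```

Run:
```python
from h import *
s=np.load('s.npy')
for n in('side','top'):
    im=eyes.get_image(n); cv2.imwrite(f"pics/{n}9.png",cv2.resize(im[110:300,180:350,::-1],None,fx=3.1,fy=3.1,interpolation=cv2.INTER_CUBIC))
x,y=bpt(-85,-85,s);go(x,y,.116,s[2]-np.pi/2)
```

```text
pos [ 0.5431 -0.0394  0.1183] head -1.4766 tilt [-0.001  0.    -1.   ] F [-0.4305  0.3003  0.6204] w 1.001 t 11.85
turn share -0.0016 shift share (after turn) [0.0024 0.0789 0.0058] (before) [0.0026 0.0789 0.0058]
```

View pics/side9.png

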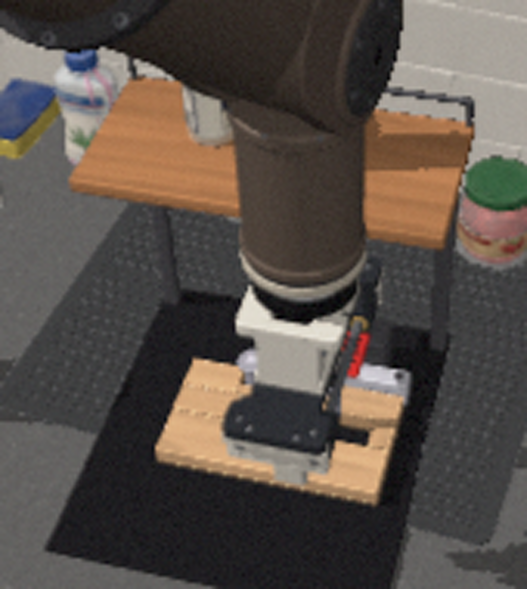

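View pics/top9.png

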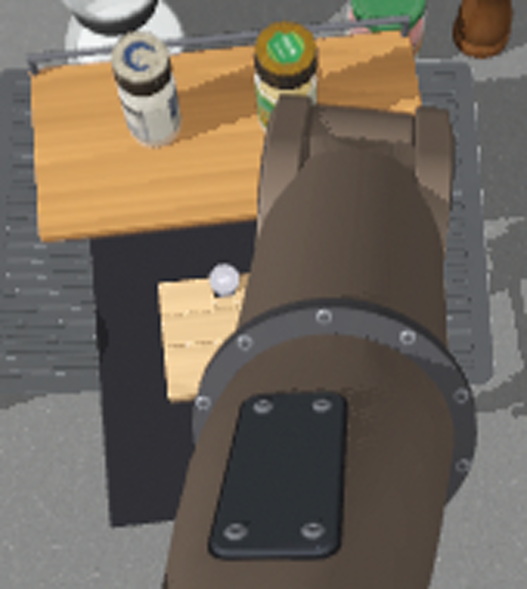

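Run:
```python
from h import *
s=np.load('s.npy')
def ray(n,px,z):
    c=eyes.camera_params(n); Rc=R.from_rotvec(c['attitude']).as_matrix()
    u=cv2.undistortPoints(np.array([[px]],float),c['camera_matrix'],c['distortion'])[0,0]
    d=Rc@np.array([u[0],u[1],1]); return c['xyz']+d*(z-c['xyz'][2])/d[2]
def st(w): c,si=np.cos(s[2]),np.sin(s[2]); d=w[:2]-s[:2]; return 1000*np.array([c*d[0]+si*d[1],-si*d[0]+c*d[1]])
for p,z in(((287,137),.264),((286,45),.369),((155,143),.264),((290,96),.43),((290,96),.5),((290,96),.55)): print(p,z,st(ray('top',np.array(p)/3.1+[180,110],z)))
# triangulate tool axis heights vs side
p=arm.observe()['position']
for h in (.12,.15,.3,.31,.35,.4,.45): print(h,(proj('side',p+[0,0,h])-[180,110])*3.1,(proj('top',p+[0,0,h])-[180,110])*3.1)
```

```text
(287, 137) 0.264 [ 29.5268 -63.1574]
(286, 45) 0.369 [ 48.3478 -65.357 ]
(155, 143) 0.264 [36.1146 37.2543]
(290, 96) 0.43 [-23.3088 -60.2157]
(290, 96) 0.5 [-60.1536 -56.3316]
(290, 96) 0.55 [-86.4713 -53.5573]
0.12 [[305.8724 324.9623]] [[339.8593 325.1669]]
0.15 [[304.7717 295.951 ]] [[341.1684 312.5015]]
0.3 [[298.3475 126.5646]] [[349.1166 235.58  ]]
0.31 [[297.855  113.5746]] [[349.7486 229.462 ]]
0.35 [[295.7893  59.0821]] [[352.4362 203.4399]]
0.4 [[292.97   -15.3113]] [[356.2037 166.954 ]]
0.45 [[289.8476 -97.7233]] [[360.5159 125.1804]]
```

Emit:
apply_moves(targets=[0, 0.0025, 0.037, 0, 0, 0, 0, 0.037, 0, 0, 0, 0, 0, 0, 0])

```text
clock: 12.22
position: [0.5748, -0.0353, 0.1187]
ee_rot: [2.114, 2.322, 0.001]
force: [-0.2, 0.2, 0.1]
width: 1.0
```

Run:
```python
from h import *
s=np.load('s.npy')
o=arm.observe(); M=R.from_rotvec(o['ee_rot']).as_matrix(); p=o['position']
k=4
for n,off in(('side',(230,160)),):
    im=eyes.get_image(n)[:,:,::-1]
    a=cv2.resize(im[160:290,230:350],None,fx=k,fy=k,interpolation=cv2.INTER_CUBIC)
    P=np.array([(x,y,0) for x,y in((-.0095,.046),(.0095,.046),(.0095,.065),(-.0095,.065))])@M.T+p
    q=((proj(n,P)-off+.5)*k-.5).astype(np.int32); cv2.polylines(a,[q],True,(0,255,0),1)
    P=tf(s,[(10,-63,105),(10,-107,105),(-40,-107,105),(-40,-63,105)]); q=((proj(n,P)-off+.5)*k-.5).astype(np.int32); cv2.polylines(a,[q],True,(255,0,255),1)
    cv2.imwrite('pics/ov10.png',a)
x,y=bpt(-85,-85,s);go(x,y,.105,s[2]-np.pi/2)
```

```text
pos [ 0.5738 -0.0355  0.1186] head -1.4775 tilt [-0. -0. -1.] F [-0.3818 -0.4727  0.1481] w 1.001 t 12.275
turn share -0.0022 shift share (after turn) [0.0003 0.0015 0.0339] (before) [0.0003 0.0015 0.0339]
```

View pics/ov10.png

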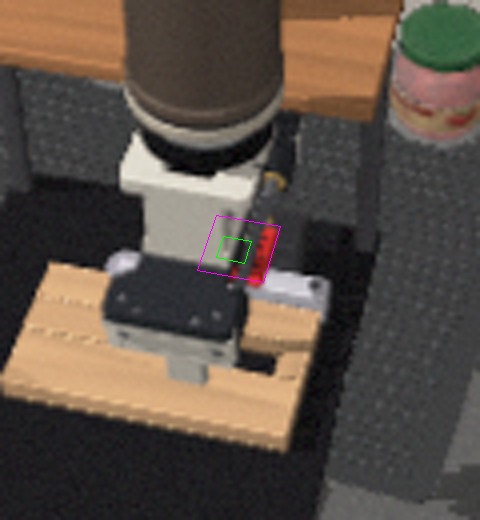

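Emit:
apply_moves(targets=[0, 0, 0, 0.02, 0, 0, 0, 0, 0.01, 0, 0, 0, 0, 0, 0])

```text
clock: 12.65
position: [0.5728, -0.0357, 0.1062]
ee_rot: [-2.115, -2.321, 0.001]
force: [0.1, -0.1, 0.5]
width: 0.999
```

Emit:
apply_moves(targets=[0, 0, 0, 0.01, 0, 0, 0, 0, 0, 0])

```text
clock: 12.9
position: [0.5734, -0.0357, 0.1026]
ee_rot: [2.116, 2.322, 0.0]
force: [-0.3, 0.0, 1.4]
width: 1.001
```

Emit:
apply_moves(targets=[0, 0, 0, 0.01, 0, 0, 0, 0, 0.01, 0, 0, 0, 0, 0, 0])

```text
clock: 13.28
position: [0.5736, -0.0357, 0.0947]
ee_rot: [2.116, 2.322, 0.001]
force: [-0.6, -0.7, 2.2]
width: 0.999
```

Emit:
apply_moves(targets=[0, 0, 0, 0.01, 0, 0, 0, 0, 0.01, 0, 0, 0, 0, 0, 0])

```text
clock: 13.65
position: [0.5731, -0.0356, 0.0864]
ee_rot: [-2.116, -2.322, 0.001]
force: [-0.6, -0.2, -0.4]
width: 1.0
```

Run:
```python
from h import *
s=np.load('s.npy')
im=eyes.get_image('side')[:,:,::-1]; cv2.imwrite('pics/side11.png',cv2.resize(im[160:290,230:350],None,fx=4,fy=4,interpolation=cv2.INTER_CUBIC))
x,y=bpt(-85,-85,s);go(x,y,.08,s[2]-np.pi/2)
```

```text
pos [ 0.5732 -0.0355  0.0864] head -1.4778 tilt [-0.  0. -1.] F [ 0.1796 -0.2648 -0.3169] w 1.006 t 13.7
turn share -0.0023 shift share (after turn) [0.     0.0031 0.0161] (before) [0.0001 0.0031 0.0161]
```

View pics/side11.png

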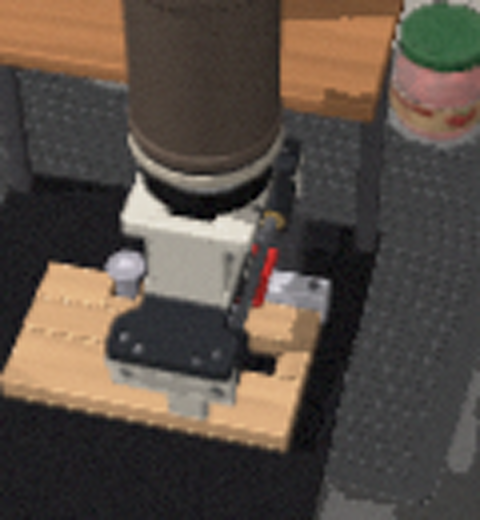

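Emit:
apply_moves(targets=[0, 0, 0, 0.006, 0, 0, 0, 0, 0, 0])

```text
clock: 13.95
position: [0.5734, -0.0355, 0.0842]
ee_rot: [-2.116, -2.322, -0.0]
force: [-0.8, 0.5, 2.1]
width: 1.0
```

Emit:
apply_moves(targets=[0, 0, 0, 0.005, 0, 0, 0, 0, 0, 0])

```text
clock: 14.2
position: [0.5734, -0.0355, 0.0823]
ee_rot: [2.116, 2.322, 0.0]
force: [-0.9, 1.1, 3.8]
width: 1.0
```

Run:
```python
from h import *
s=np.load('s.npy')
im=eyes.get_image('side')[:,:,::-1]; cv2.imwrite('pics/side12.png',cv2.resize(im[160:290,230:350],None,fx=4,fy=4,interpolation=cv2.INTER_CUBIC))
x,y=bpt(-85,-85,s);go(x,y,.08,s[2]-np.pi/2)
```

```text
pos [ 0.5734 -0.0356  0.0824] head -1.4778 tilt [ 0.  0. -1.] F [-1.041   1.0212  3.7364] w 1.002 t 14.25
turn share -0.0024 shift share (after turn) [0.0002 0.0025 0.0059] (before) [0.0002 0.0025 0.0059]
```

View pics/side12.png

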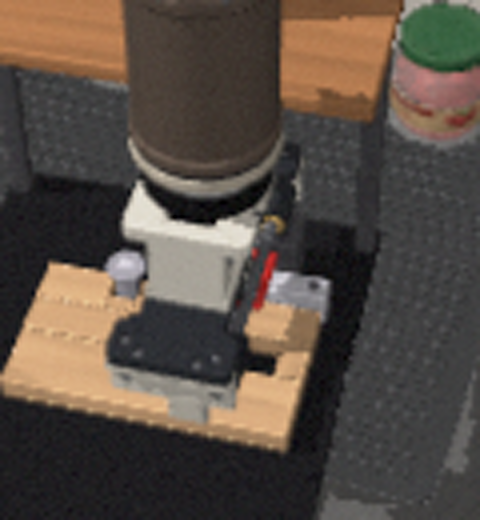

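Emit:
apply_moves(targets=[0, 0, 0, 0.005, 0, 0, 0, 0, 0, 0])

```text
clock: 14.5
position: [0.5734, -0.0355, 0.0803]
ee_rot: [2.116, 2.322, 0.0]
force: [-0.6, 1.1, 2.6]
width: 0.999
```

Emit:
apply_moves(targets=[0, 0, 0, 0.005, 0, 0, 0, 0, 0, 0])

```text
clock: 14.75
position: [0.5736, -0.0356, 0.079]
ee_rot: [2.116, 2.322, 0.001]
force: [-4.0, 1.6, 11.7]
width: 1.001
```

Emit:
apply_moves(targets=[0, 0, 0, 0.005, 0, 0, 0, 0, 0, 0])

```text
clock: 15.0
position: [0.5737, -0.0356, 0.0783]
ee_rot: [2.116, 2.322, 0.002]
force: [-10.5, 1.0, 26.9]
width: 1.002
```

Emit:
apply_moves(targets=[0, 0, 0, -0.01, 0, 0, 0, 0, -0.03, 0, 0, 0, 0, -0.05, 0, 0, 0, -0.05, 0, 0, 0, 0, -0.1, 0, 0, 0, 0, -0.1, 0, 0, 0, 0, -0.1, -0.1, 0, 0, 0, 0, -0.1, 0, 0, 0, 0, 0, 0])

```text
clock: 16.12
position: [0.4356, -0.0489, 0.1952]
ee_rot: [2.114, 2.319, 0.007]
force: [0.6, 0.6, 1.2]
width: 0.999
```

Emit:
apply_moves(targets=[0, 0.1, 0, 0, 0, 0, 0.1, 0, 0, 0, 0, 0.1, 0, 0, 0, 0, 0.1, 0, 0, 0, 0, 0.1, 0, 0, 0, 0, 0, 0, 0, 0])

```text
clock: 16.88
position: [0.4148, 0.1534, 0.1916]
ee_rot: [-2.11, -2.327, 0.001]
force: [0.9, -0.3, 0.2]
width: 0.997
```

Run:
```python
from h import *
for n in('side','top'):
    im=eyes.get_image(n); cv2.imwrite(f"pics/{n}13.png",cv2.resize(im[110:300,180:350,::-1],None,fx=3.1,fy=3.1,interpolation=cv2.INTER_CUBIC))
print(arm.observe()['position'],arm.observe()['force'])
```

```text
[0.4152 0.1501 0.1917] [ 0.2326 -1.4984 -0.9344]
```

View pics/side13.png

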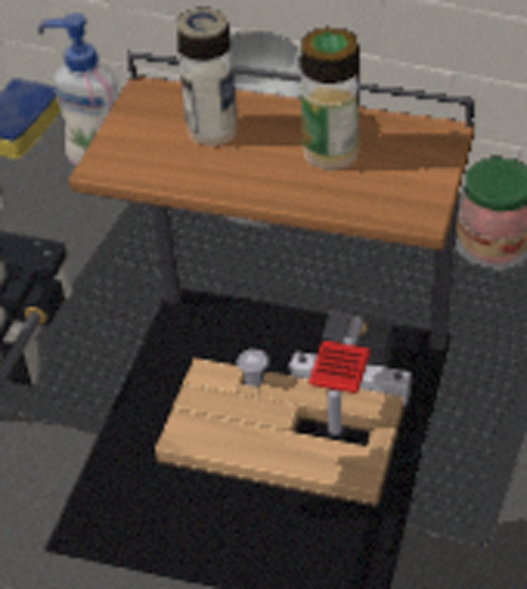

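View pics/top13.png

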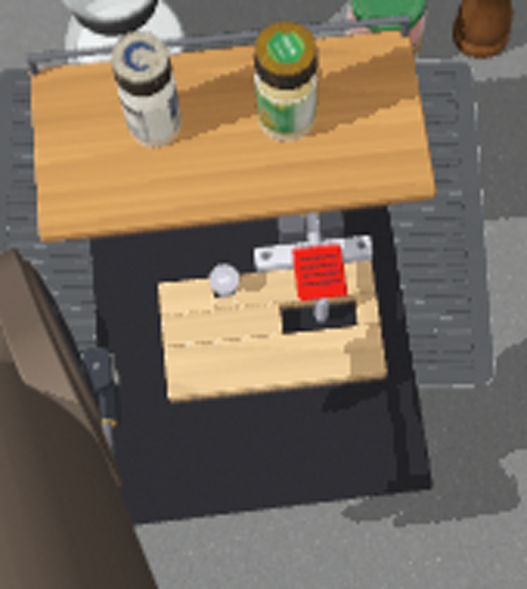

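Run:
```python
from h import *
s=np.load('s.npy')
px=lambda L:(np.array(L)+.5)/3.1-.5+[180,110]
C=[(10,-63),(10,-107),(-40,-107),(-40,-63)]
D={'side':px([(325,341),(370,349),(359,391),(310,383)]),'top':px([(292,248),(342,244),(347,295),(298,301)])}
f=lambda z:np.concatenate([(proj(n,tf(s,[(x,y,z[0]) for x,y in C]))-D[n]).ravel() for n in D])
r=least_squares(f,[90.]);print('pad z',r.x,'press',105-r.x)
B={'top':px([(158,284),(168,400),(387,377),(372,268)]),'side':px([(157,455),(379,496),(404,400),(194,360)])}
K={'top':[(12,60,18),(-98,60,18),(-98,-140,18),(12,-140,18)],'side':[(-98,60,18),(-98,-140,18),(12,-140,18),(12,60,18)]}
g=lambda b:np.concatenate([(proj(n,tf(b,K[n],.006))-B[n]).ravel() for n in B])
r=least_squares(g,s,loss='soft_l1');print(r.x-s,np.round(g(r.x),1))
```

```text
pad z [81.2146] press [23.7854]
[-0.0037  0.0012 -0.0049] [ 0.4  0.8  0.1  0.3  0.4  0.   0.2 -1.2 -1.  -1.1 -0.5  0.4  0.2 -0.2
  0.1 -0.1]
```

Run:
```python
from h import *
for n,(r,c) in(('side',(220,235)),('top',(185,225))):
    im=eyes.get_image(n); 
    a=cv2.resize(im[r:r+55,c:c+80,::-1],None,fx=9,fy=9,interpolation=cv2.INTER_CUBIC)
    s=np.load('s.npy')
    q=((proj(n,tf(s,[(12,60,24),(12,10,24),(-8,10,24),(-8,-10,24),(12,-10,24),(12,-140,24),(-98,-140,24),(-98,60,24)]))-[c,r]+.5)*9-.5).astype(np.int32)
    cv2.polylines(a,[q],True,(0,255,0),1)
    cv2.imwrite(f'pics/{n}14.png',a)
```

```text
(no output)
```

View pics/side14.png

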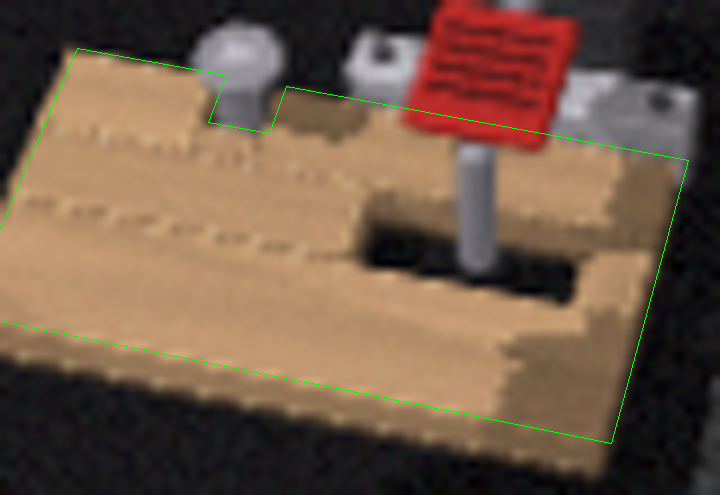

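View pics/top14.png

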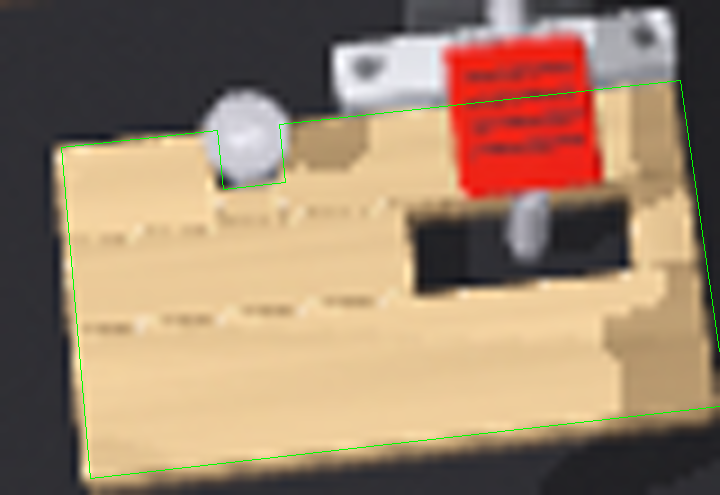

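Run:
```python
from cell import arm
print(arm.observe()['dq'].max(),arm.sign_off())
```

```text
the job is handed in; nothing more can be done
0.004597369535553008 None
```

The board is home against the fence, the bow is latched down through its hand slot, and I handed the job in at about 17 s of the 54 s. `sign_off` gives no verdict.

**What I did**
- I pushed the board at mid-length until its notch sat on the pin. I then swung it about 0.7 rad onto the fence with a push of about 6 N and backed off.
- The moves can't tilt the hand, so I didn't use the suggested 25–45° tilt. I kept the tool vertical, opened the gripper along the station's x axis and pressed the thumb plate with the front finger, keeping the wrist in front of the shelf edge.
- I pressed until it hit the bottom stop, with a peak of about 27 N upward on the finger, then lifted clear and moved the hand away.

**Last checks**
- **Plate:** it stayed down after release. The pictures gave about 24 mm of travel against the 21 mm expected; that is within my 2–3 mm measuring error.
- **Bow:** its front leg is visibly through the slot.
- **Board:** it matches the home outline to about one pixel (about 2.5 mm). The corner fit gave a yaw error of about -0.005 rad and an offset of about 4 mm. That offset disagrees with an earlier fit (about 2 mm) and with where the finger met the board, which was within 1 mm. I put the difference down to how precisely I could read the pixels. It is within the 6 mm limit, but not by much if real.
- **Surroundings:** the jars look unmoved in the last close-up pictures. I didn't re-measure the tumbler or tea box; the hand stayed well away from both.
- **Force reading:** it dropped to about zero partway through the press, and I don't know why. The plate was already partly down in the picture, so I kept pressing to the bottom stop.

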